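# Load the lens checker and hold its lever half-way

### The job

Set the lens carrier on the lens checker: its square eye down over the upright post, its round lens end over the light port, lying flat, and let go of it. Then press the checker's sprung lever half-way down, to where the lever is level, hold it steady there for at least two seconds and finish while still holding it (do not let go at the end). Never press the lever down to its bottom stop, as that wipes the reading, and leave the pot, the bottle and the eye occluder where they are.

Things in the scene. Friction and masses are not known exactly. Their poses are not given: they have to be found in the camera images.
- carrier_grip (a point): Centre of the black upright grip tab in the middle of the lens carrier, a loose flat dark steel bar (131 mm long, 6 mm thick, about 110 g) lying on the desk. Tab: 30 mm along x, 10 mm thick along y, 6 to 54 mm above the carrier's underside; this point is 30 mm above the underside. Axes: x from eye to lens, z up. Pinch the tab from above across y, tips above the 20 mm wide bar.
- carrier_eye (a point): Centre of the carrier's eye at its underside: a 17 mm round through hole in a 34 mm square end, 45 mm from the tab's centre towards the carrier's -x. Same axes as carrier_grip.
- carrier_lens (a point): Centre of the carrier's 48 mm round end with the glass lens, at its underside, 45 mm from the tab's centre towards the carrier's +x. Same axes as carrier_grip.
- checker_post (a point): On the axis of the checker's steel post, at the top of its 24 mm collar, where the eye rests (50 mm above the desk). Above it the post is 10 mm thick and 25 mm long, the last 7 mm tapered to a 3 mm tip. Checker: fixed white box 150 (x) by 230 (y) by 40 mm high, centred 85 mm from the post along -y. Axes: y from the lever's side to the post's side, z up.
- checker_port (a point): Centre of the light port, 90 mm from the post along the checker's -y, at the height on which the lens end rests (50 mm above the desk, on two small blocks). Seated, the carrier's x axis points from post to port. A dark filter slide, moved by the lever, runs under it.
- lever_pad (a point): Centre of the top of the black 40 x 40 x 8 mm paddle on the lever's end. The lever runs from its hinge along the checker's -x, paddle centre 110 mm from the hinge; the hinge axis is along the checker's y, 85 mm above the desk, 80 mm to the -y side of the box's centre. This point is 116 mm above the desk when free, 89 mm when level. Its axes are the checker's when free and tip with the lever.
- lever (a joint): Angle of the sprung lever, rad: 0 = free, sloping up towards the paddle; 0.25 = half-way, lever level; 0.5 = bottom stop. It grows as the paddle is pressed down (about 27 mm of paddle travel per 0.25 rad) and springs back by itself; pressing takes about 3 N at first, 6 N half-way and 9 N at the stop.
- pot: Bystander: turned light-wood pot with lid, 74 mm across, 90 mm high; origin at the centre of its underside.
- bottle: Bystander: small white bottle, 40 mm across, 100 mm high; origin at the centre of its underside.
- occluder: Bystander: flat black eye occluder lying on the desk, a 60 mm disc on a 150 mm long handle, 6 mm thick; origin 75 mm from the disc's centre along the handle, disc towards its +y.
Not all that is in view belongs to the job. Leave any green look-alike of the part that bears carrier_grip alone.

How it is judged:
By the outcome, as a careful person would: the job done as asked, in the order asked, and still so for the second after the job is handed in, while the arm keeps its last pose, push and grip.
It also fails if it takes over 59 s, if anything falls off the work surface, if the arm or the gripper's body presses on something with over 40 N, if the wrist force passes 120 N, or if a joint passes its speed limit or range.

### The arm

A 6-joint arm with a two-finger parallel gripper is mounted at the origin on the work surface. World frame = base frame: x ahead of the robot, y to its left, z up, the work surface at z = 0. Lengths are in mm, angles in degrees, forces in N, time in s.
With the tool pointing down it reaches from about 350 to 850 mm from the base axis. Payload 8.1 kg.
Tool frame: the origin (TCP) lies between the finger pads; the fingertips stand 14 mm ahead of it and the grasp point (between the pads) lies 5 mm behind it; z points along the fingers, x is the direction in which the jaws open and shut, and the axes are right-handed (so a half turn about z gives the same grasp; the last joint's range is limited). The gripper opens to 85 mm and grips with 20 to 120 N. Pads are 22 mm wide; open, the fingers measure 114 mm over their backs; the gripper's body (76 mm by 85 mm) begins 54 mm behind the grasp point. The pads swing forward as they close: fully open they stand 13 mm farther back than shut.
Start: joints at [-72.96, 7.471, 85.268, -0, 87.261, -4.893], TCP at [224.132, -556.57, 245.292] pointing down, gripper open.
Joint ranges: [-169.43, 169.43], [-51.17, 129.36], [1.28, 143.12], [-76.62, 256.62], [0, 156.53], [-152.29, 152.29]. Speed limits (degrees/s): [136.94, 136.94, 159.86, 180, 180, 180].

### API

Orientations are given as [roll, pitch, yaw] about the fixed x, y, z axes, in that order (R = Rz(yaw) Ry(pitch) Rx(roll)).
In Python, from bench import r, vision, job gives the robot as it stands.
- The arm moves only by the tool send_rows, never from a script. Its arguments are lists of equal length, an entry for each row: "dp": the shift along the world's x, y, z in mm, a list of three; "rot": the turn, a rotation vector about the world's x, y, z in rad, a list of three. In form: {"dp": [[tx, ty, tz], ...], "rot": [[wx, wy, wz], ...]}. A call has 1 to 5 rows; each row is the pose to reach, as a shift and turn from the pose commanded when the call began; what a row does not reach only later rows make up. A row lasts 1/8 s, in which the tool goes at most 62.5 mm and 10.7 degrees, less where a joint would pass 70% of its speed; a pose out of reach is approached as far as the arm can. A call with a gripper value outside its range is refused whole. "jaw" is the finger opening in mm, from 0 to 85.4, set as the call begins (left out, the last holds). The fingers move at their own pace and stop on an object; "force" is the grip in N (left out, the last holds). Time passes only in rows, so rows that repeat a pose let the fingers close. It gives the time, the measured TCP pose, the force and the opening at its end, in the units of the state.
- r.sense(): the state, without advancing time (a new reading comes with each control period).
- vision.snapshot(name): name is "side" or "top" or "wrist"; returns a dict with "pixels" (400x640x3 uint8, red, green, blue), "depth" (400x640 float32, mm along the optical axis (not along the pixel's ray), 0 where there is no reading), "intrinsics" (3x3 intrinsics, pixels), "world_from_camera" (4x4, takes a point from camera to world coordinates); the wrist camera has in their place "T_tool_cam" (4x4, takes a point from camera to tool coordinates, whose origin is the TCP and whose axes are the tool frame's). Camera axes: x right, y down, z forward; pixel columns grow to the right and rows downward; lengths in mm; the calibration is good to about 2 mm. The wrist camera is an equidistant fisheye: a pixel r from the principal point sees the ray r / f radians off the axis. A picture is of the moment at which its call begins: read the wrist's pose just before it.
- job.hand_in(): hands the job in, once; it reports no verdict.
The state is a dict: "time": time; "joint_pos": joint angles; "qd": joint speeds; "joint_efforts": joint torques, N m; "tool_pos": TCP position; "tcp_rot": TCP orientation; "ft_force": force on the tool from outside, world axes, zero at the start; "wrist_torque": the same for the moment, N m; "finger_gap": finger opening in mm.
Only numpy, scipy, OpenCV 4.12 (cv2) and the standard library are available. Lean on these libraries where they do the work, as an engineer would, in place of code of your own. Each camera call takes 0.05 s, during which the arm holds its last target.

## Working session

There is one attempt and no reset: what is moved stays moved. The work goes in short steps, Python scripts to look and compute and a tool call to move; the robot and the scene stay as the last step left them, time stands still between calls to the robot, and variables do not carry over. Pictures are saved under pics/ and viewed, and the job is handed in when it is done.

Besides the shell and the picture viewer there is one more tool, called after "Emit:" in YAML: its name, and indented under it one key for each argument. send_rows: Moves the arm, as the interface text tells. Its arguments: {"type":"object","properties":{"dp":{"type":"array"},"rot":{"type":"array"},"jaw":{"type":"number"},"force":{"type":"number"}},"required":["dp","rot"]}

```bash
mkdir -p pics
cat > h.py <<'E'
import numpy as np, cv2
from bench import r, vision, job
def snap(n,f=None):
    s=vision.snapshot(n)
    if f: cv2.imwrite('pics/'+f, s['pixels'][:,:,::-1])
    return s
def ray(s,u,v):
    K=s['intrinsics'];T=s['world_from_camera']
    d=T[:3,:3]@np.array([(u-K[0,2])/K[0,0],(v-K[1,2])/K[1,1],1]);return T[:3,3],d
def onz(s,u,v,z):
    o,d=ray(s,u,v);return o+d*(z-o[2])/d[2]
def dep(s,u,v):
    o,d=ray(s,u,v);return o+d*s['depth'][int(round(v)),int(round(u))]
def proj(s,p):
    K=s['intrinsics'];T=s['world_from_camera'];q=T[:3,:3].T@(np.array(p)-T[:3,3]);q=K@q;return q[:2]/q[2]
E
python3 - <<'E'
from h import *
import pickle
for n in ('top','side','wrist'):
    s=snap(n,n+'0.png');pickle.dump(s,open(n+'0.pkl','wb'))
    print(n,s['intrinsics'],s.get('world_from_camera',s.get('T_tool_cam')))
print(r.sense())
E
```

```text
top [[411.3280024    0.         315.12639592]
 [  0.         411.3280024  203.22985814]
 [  0.           0.           1.        ]] [[ 1.34176081e-02 -9.85954974e-01  1.66471490e-01  4.48188039e+02]
 [-9.99828636e-01 -1.11057047e-02  1.48108486e-02  4.89957840e+01]
 [-1.27540467e-02 -1.66641689e-01 -9.85935029e-01  1.10743591e+03]
 [ 0.00000000e+00  0.00000000e+00  0.00000000e+00  1.00000000e+00]]
side [[483.74580455   0.         329.21412589]
 [  0.         483.74580455 207.15816989]
 [  0.           0.           1.        ]] [[ 9.78306349e-01 -1.18643758e-01  1.69824456e-01  4.20253557e+02]
 [-2.06504438e-01 -4.93165536e-01  8.45070217e-01 -9.63445590e+02]
 [-1.65107374e-02 -8.61807062e-01 -5.06967438e-01  7.22010752e+02]
 [ 0.00000000e+00  0.00000000e+00  0.00000000e+00  1.00000000e+00]]
wrist [[309.70691629   0.         317.71305312]
 [  0.         309.70691629 198.01470113]
 [  0.           0.           1.        ]] [[ 9.99999378e-01 -1.11302646e-03 -6.91845609e-05 -6.83741324e-01]
 [ 1.08203425e-03  9.53400747e-01  3.01704897e-01 -7.65385930e+01]
 [-2.69844922e-04 -3.01704785e-01  9.53401358e-01 -1.28363597e+02]
 [ 0.00000000e+00  0.00000000e+00  0.00000000e+00  1.00000000e+00]]
{'time': 0.15, 'joint_pos': array([-7.29614159e+01,  7.50625520e+00,  8.53158696e+01, -9.64444334e-04,
        8.72584643e+01, -4.89353074e+00]), 'qd': array([-0.06201469, -0.21635973, -0.14608703, -0.02185122,  0.01537962,
       -0.05220578]), 'joint_efforts': array([-1.39079708e-03, -5.70062113e+01, -5.01158953e+01, -4.72765641e-04,
        9.67025582e-03,  2.19326262e-05]), 'tool_pos': array([ 224.00037965, -556.19685937,  244.46519127]), 'tcp_rot': array([-1.79994085e+02,  8.03774537e-02, -6.80678342e+01]), 'ft_force': array([-0.34686931,  0.33669987, -0.71938317]), 'wrist_torque': array([-0.02587174,  0.05452875,  0.00210904]), 'finger_gap': 85.70578284092193}
```

View pics/top0.png

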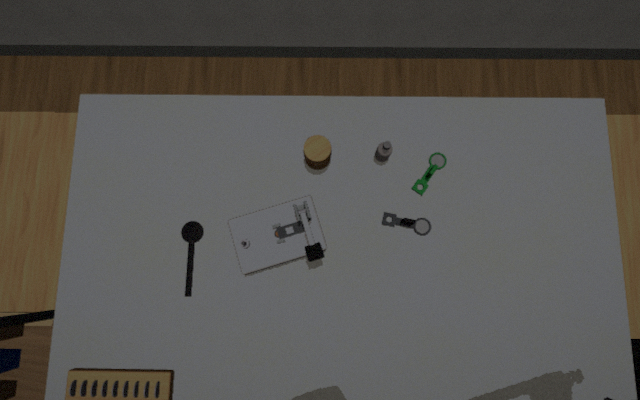

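View pics/side0.png

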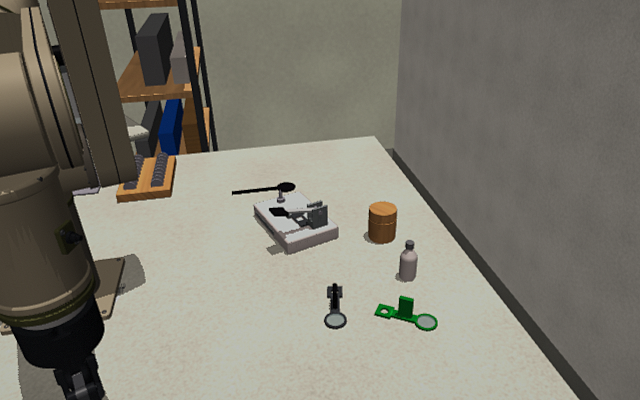

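Two candidates for the carrier, top view: a dark one at about (407,222) and a green one at about (430,173). The dark steel one with a black tab fits, and the green one is the look-alike. The checker is at about (278,235), post at (245,243), paddle at (314,252). I'll check with enlarged crops.

Run:
```python
import cv2,numpy as np
t=cv2.imread('pics/top0.png');s=cv2.imread('pics/side0.png')
a=cv2.resize(t[195:245,370:450],None,fx=5,fy=5,interpolation=cv2.INTER_CUBIC)
b=cv2.resize(t[190:280,220:340],None,fx=400/120,fy=400/120,interpolation=cv2.INTER_CUBIC)
c=cv2.resize(s[275:335,300:380],None,fx=5,fy=5,interpolation=cv2.INTER_CUBIC)
d=cv2.resize(s[175:255,240:350],None,fx=400/110,fy=400/110,interpolation=cv2.INTER_CUBIC)
im=np.zeros((600,800,3),np.uint8)
def put(x,y,i): 
    i=i[:300,:400]; im[y:y+i.shape[0],x:x+i.shape[1]]=i
put(0,0,a);put(400,0,b);put(0,300,c);put(400,300,d)
im=np.clip(im.astype(float)*1.3,0,255).astype(np.uint8)
cv2.imwrite('pics/crop1.png',im)
```

```text
(no output)
```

View pics/crop1.png

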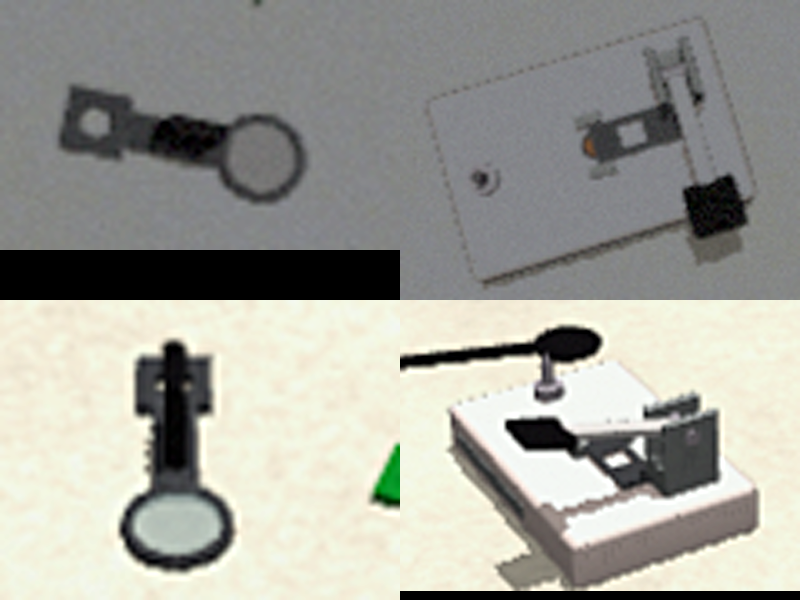

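Run:
```python
from h import *
import pickle
t=pickle.load(open('top0.pkl','rb'));s=pickle.load(open('side0.pkl','rb'))
c=lambda x,y,k,ox,oy:((x+.5)/k-.5+ox,(y+.5)/k-.5+oy)
e=onz(t,*c(97,122,5,370,195),3);l=onz(t,*c(261,157,5,370,195),6)
print('eye',e,'lens',l,np.linalg.norm((l-e)[:2]),np.degrees(np.arctan2(*(l-e)[1::-1])), 'mid',(e+l)/2)
k=10/3
for n,p,z in [('posttip',(86,178),75),('collar',(86,184),50),('c1',(28,98),40),('c2',(303,17),40),('c3',(80,281),40),('pad',(315,207),116)]:
    print(n,onz(t,*c(*p,k,220,190),z), dep(t,*c(*p,k,220,190)))
ks=400/110
for n,p,z in [('posttip',(147,52),75),('collar',(147,88),50),('pad',(140,131),116),('c3?',(50,110),40)]:
    print(n,onz(s,*c(*p,ks,240,175),z), dep(s,*c(*p,ks,240,175)))
ls=onz(s,*c(177,225,5,300,275),6);print('lens side',ls)
```

```text
eye [ 593.74154442 -134.42490015    3.        ] lens [ 575.45692157 -221.37940299    6.        ] 88.85613652162667 -101.87503618925156 mid [ 584.599233   -177.90215157    4.5       ]
posttip [519.17418086 238.05285527  75.        ] [519.47917262 238.86513845  70.56414199]
collar [516.28057455 242.43831872  50.        ] [515.92502954 241.42825901  55.52139892]
c1 [583.77965349 292.80725364  40.        ] [589.08667802 302.34997833  -1.7791952 ]
c2 [651.00140951  77.42552959  40.        ] [6.58559790e+02 7.84850398e+01 2.19155427e-01]
c3 [442.51902233 245.78932938  40.        ] [442.51263159 246.01117687  38.79666797]
pad [497.62038588  64.64696854 116.        ] [497.70649382  64.67423189 114.27298307]
posttip [522.73325271 247.06283717  75.        ] [534.04777312 380.71196783   3.56520235]
collar [519.53861059 234.7956155   50.        ] [519.89097848 239.04823664  47.61499845]
pad [498.06232742  59.4352933  116.        ] [498.15135266  60.60562681 115.30663022]
c3? [443.4712985  235.75700546  40.        ] [ 4.44837487e+02  3.06321014e+02 -1.31177665e-01]
lens side [ 576.05714333 -226.70223322    6.        ]
```

Emit:
send_rows:
  dp:
    - [40,42,0]
    - [80,84,0]
    - [120,126,0]
    - [160,168,0]
    - [200,210,0]
  rot:
    - [0,0,0.11]
    - [0,0,0.22]
    - [0,0,0.33]
    - [0,0,0.44]
    - [0,0,0.54]

```text
time: 0.78
tool_pos: [425.1, -345.0, 245.1]
tcp_rot: [-180.0, 0.0, -36.9]
ft_force: [0.3, -0.5, -0.3]
finger_gap: 85.4
```

Emit:
send_rows:
  dp:
    - [40,42,0]
    - [80,84,-15]
    - [120,126,-30]
    - [160,168,-45]
    - [160,168,-45]
  rot:
    - [0,0,0.11]
    - [0,0,0.22]
    - [0,0,0.33]
    - [0,0,0.44]
    - [0,0,0.44]

```text
time: 1.4
tool_pos: [585.1, -174.5, 197.7]
tcp_rot: [-179.9, 0.2, -11.6]
ft_force: [-0.6, -0.7, 0.1]
finger_gap: 85.5
```

Emit:
send_rows:
  dp:
    - [0,0,0]
    - [0,0,0]
  rot:
    - [0,0,0]
    - [0,0,0]

```text
time: 1.65
tool_pos: [583.7, -179.7, 200.8]
tcp_rot: [180.0, -0.0, -12.0]
ft_force: [-1.1, -0.1, -0.3]
finger_gap: 85.3
```

```bash
cat >> h.py <<'E'
from scipy.spatial.transform import Rotation as Ro
def wsnap(f=None):
    q=r.sense();s=snap('wrist',f)
    T=np.eye(4);T[:3,:3]=Ro.from_euler('xyz',q['tcp_rot'],degrees=True).as_matrix();T[:3,3]=q['tool_pos']
    s['W']=T@s['T_tool_cam'];return s,q
def wray(s,u,v):
    K=s['intrinsics'];x=(u-K[0,2])/K[0,0];y=(v-K[1,2])/K[1,1];th=np.hypot(x,y)
    k=np.sin(th)/th if th>1e-9 else 1
    return s['W'][:3,3],s['W'][:3,:3]@np.array([x*k,y*k,np.cos(th)])
def wonz(s,u,v,z):
    o,d=wray(s,u,v);return o+d*(z-o[2])/d[2]
def wproj(s,p):
    q=s['W'][:3,:3].T@(np.array(p)-s['W'][:3,3]);th=np.arctan2(np.hypot(q[0],q[1]),q[2]);n=q[:2]/np.hypot(q[0],q[1])
    K=s['intrinsics'];return n*th*K[0,0]+K[:2,2]
E
python3 - <<'E'
from h import *
import pickle
s,q=wsnap('w1.png');pickle.dump(s,open('w1.pkl','wb'));print(q['time'],q['tool_pos'],q['tcp_rot'])
E
```

```text
1.65 [ 583.73419126 -179.70768087  200.80210115] [ 1.79975086e+02 -3.27155933e-02 -1.20225446e+01]
```

View pics/w1.png

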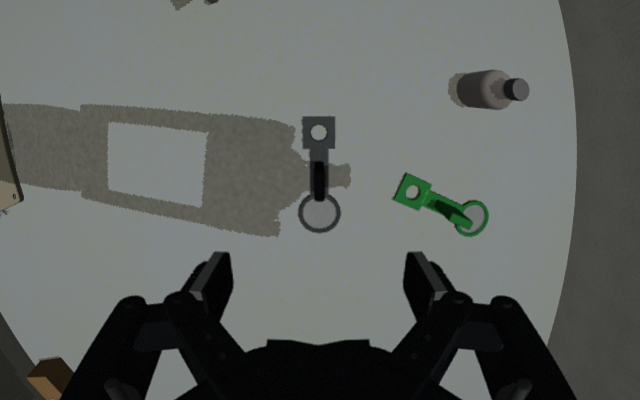

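The wrist view shows the carrier's eye at (319,132), its lens at (319,213) and the tab between them. The green look-alike is well to the right.

Run:
```python
from h import *
import pickle
s=pickle.load(open('w1.pkl','rb'));im=s['pixels'];g=im.astype(int).mean(2)
# eye hole
sub=im[110:240,290:350].astype(float).mean(2)
m=((sub<100)).astype(np.uint8)
print(np.percentile(sub,[5,20,50,80,95]))
m=(sub<np.percentile(sub,50)*0.75).astype(np.uint8)
cs,h=cv2.findContours(m,cv2.RETR_CCOMP,cv2.CHAIN_APPROX_NONE)
for c,hh in zip(cs,h[0]):
    a=cv2.contourArea(c)
    if a>30:
        M=cv2.moments(c);u=M['m10']/M['m00']+290;v=M['m01']/M['m00']+110
        print(a,hh[3],(u,v),wonz(s,u,v,6)[:2],wonz(s,u,v,3)[:2])
a=cv2.resize(im[105:240,275:365],None,fx=4,fy=4,interpolation=cv2.INTER_CUBIC);cv2.imwrite('pics/w1c.png',np.clip(a[:,:,::-1]*1.5,0,255))
```

```text
[ 19.65        54.66666667 109.33333333 131.33333333 132.66666667]
3081.5 -1 (318.641462491211, 175.83693006652604) [ 583.83988409 -179.81314696] [ 583.69892557 -180.51831464]
818.5 0 (318.9580533496233, 213.20077377316227) [ 575.28934477 -221.61362418] [ 575.06900223 -222.70687148]
218.5 0 (318.30968726163235, 132.02822273073988) [ 593.32413426 -133.72463041] [ 593.27122842 -134.00190791][ WARN:0@0.495] global loadsave.cpp:1063 imwrite_ Unsupported depth image for selected encoder is fallbacked to CV_8U.
```

View pics/w1c.png

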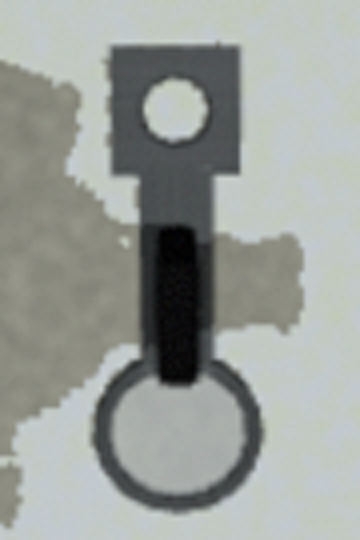

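Emit:
send_rows:
  dp:
    - [0,0.5,-40]
    - [0,0.5,-80]
    - [0,0.5,-115]
    - [0,0.5,-115]
    - [0,0.5,-115]
  rot:
    - [0,0,0.007]
    - [0,0,0.007]
    - [0,0,0.007]
    - [0,0,0.007]
    - [0,0,0.007]
  jaw: 45
  force: 40

```text
time: 2.33
tool_pos: [584.8, -179.1, 87.3]
tcp_rot: [180.0, -0.1, -11.6]
ft_force: [0.1, -0.1, 1.1]
finger_gap: 44.7
```

Run:
```python
from h import *
import pickle
s,q=wsnap('w2.png');pickle.dump(s,open('w2.pkl','wb'));print(q['time'],q['tool_pos'],q['tcp_rot'])
im=s['pixels']
for z,p in [('eye',[593.2,-133.9,6]),('lens',[575.2,-222,6]),('tab',[584.2,-178,54])]: print(z,wproj(s,p))
```

```text
2.325 [ 584.84879699 -179.0585221    87.25143262] [ 1.79977132e+02 -1.24935489e-01 -1.15773500e+01]
eye [317.46023174 149.129081  ]
lens [317.67681087 265.56459361]
tab [317.70574657 239.87854828]
```

View pics/w2.png

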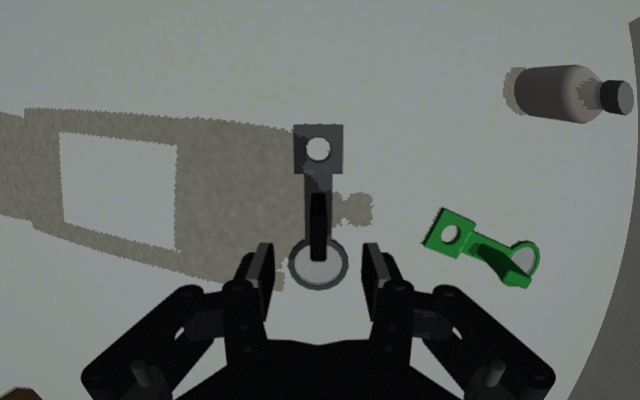

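The tab sits centred between the pads, and the eye at (318,149) matches the prediction. Descending and gripping.

Emit:
send_rows:
  dp:
    - [0,0,-30]
    - [0,0,-55]
    - [0,0,-55]
    - [0,0,-55]
  rot:
    - [0,0,0]
    - [0,0,0]
    - [0,0,0]
    - [0,0,0]

```text
time: 2.88
tool_pos: [585.6, -178.7, 32.6]
tcp_rot: [180.0, -0.2, -11.5]
ft_force: [-0.0, 0.4, -0.3]
finger_gap: 45.0
```

Emit:
send_rows:
  dp:
    - [0,0,0]
    - [0,0,0]
    - [0,0,0]
    - [0,0,0]
    - [0,0,0]
  rot:
    - [0,0,0]
    - [0,0,0]
    - [0,0,0]
    - [0,0,0]
    - [0,0,0]
  jaw: 0

```text
time: 3.5
tool_pos: [585.0, -178.4, 31.7]
tcp_rot: [180.0, -0.1, -11.5]
ft_force: [-0.6, -0.1, 6.7]
finger_gap: 9.9
```

Emit:
send_rows:
  dp:
    - [0,0,0]
    - [0,0,30]
    - [0,0,80]
    - [0,0,130]
    - [0,0,130]
  rot:
    - [0,0,0]
    - [0,0,0]
    - [0,0,0]
    - [0,0,0]
    - [0,0,0]

```text
time: 4.12
tool_pos: [587.3, -179.3, 166.3]
tcp_rot: [179.9, -0.6, -11.5]
ft_force: [0.6, -1.3, -1.9]
finger_gap: 9.6
```

Emit:
send_rows:
  dp:
    - [-4,40,5]
    - [-8,80,10]
    - [-12,120,15]
    - [-16,160,20]
    - [-20,180,20]
  rot:
    - [0,0,0.08]
    - [0,0,0.16]
    - [0,0,0.24]
    - [0,0,0.32]
    - [0,0,0.37]

```text
time: 4.75
tool_pos: [563.4, 3.8, 179.4]
tcp_rot: [-180.0, 0.1, 9.9]
ft_force: [-0.7, 0.5, -0.4]
finger_gap: 9.4
```

Emit:
send_rows:
  dp:
    - [-4,30,0]
    - [-8,60,0]
    - [-12,90,0]
    - [-15,105,0]
    - [-15,105,0]
  rot:
    - [0,0,0.05]
    - [0,0,0.1]
    - [0,0,0.137]
    - [0,0,0.137]
    - [0,0,0.137]

```text
time: 5.38
tool_pos: [548.7, 107.1, 179.6]
tcp_rot: [180.0, 0.1, 17.6]
ft_force: [-0.1, -0.2, -0.9]
finger_gap: 9.3
```

Emit:
send_rows:
  dp:
    - [0,0,0]
    - [0,0,0]
    - [0,0,0]
  rot:
    - [0,0,0]
    - [0,0,0]
    - [0,0,0]

```text
time: 5.75
tool_pos: [549.3, 106.2, 180.3]
tcp_rot: [180.0, -0.0, 17.5]
ft_force: [0.1, -0.0, -1.0]
finger_gap: 9.5
```

Run:
```python
from h import *
import pickle
s,q=wsnap('w3.png');pickle.dump(s,open('w3.pkl','wb'));print(q['time'],q['tool_pos'],q['tcp_rot'])
t=snap('top','top3.png');pickle.dump(t,open('top3.pkl','wb'))
```

```text
5.75 [549.30917593 106.21719981 180.30823127] [ 1.79991586e+02 -3.54423273e-03  1.74700343e+01]
```

View pics/w3.png

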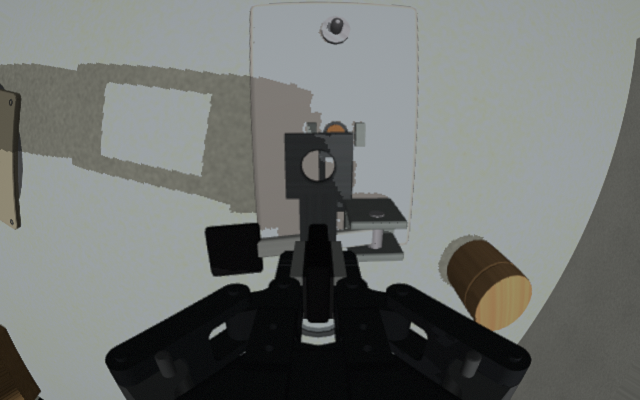

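Run:
```python
import cv2,numpy as np
t=cv2.imread('pics/w3.png')
f=lambda x,y,w,h,k:cv2.resize(t[y:y+h,x:x+w],None,fx=k,fy=k,interpolation=cv2.INTER_CUBIC)
a=f(305,5,65,50,6);b=f(270,125,110,50*390//390,390/110)
c=f(270,110,97,100,4)
im=np.zeros((420,790,3),np.uint8);im[:a.shape[0],:390]=a;im[:400,400:788]=c
cv2.imwrite('pics/w3c.png',np.clip(im*1.4,0,255).astype(np.uint8))
```

```text
(no output)
```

View pics/w3c.png

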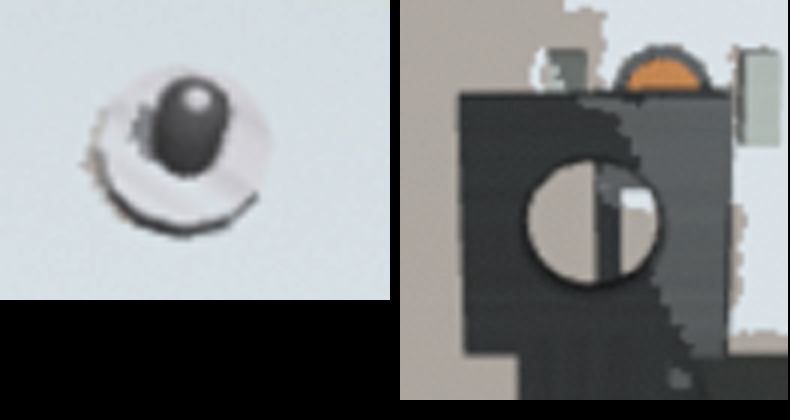

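Run:
```python
from h import *
import pickle
s=pickle.load(open('w3.pkl','rb'))
c=lambda x,y,k,ox,oy:((x+.5)/k-.5+ox,(y+.5)/k-.5+oy)
zt=180.3
print('collar',wonz(s,*c(187,148,6,305,5),50),'tip',wonz(s,*c(200,98,6,305,5),75))
for x in (103,272): print(wonz(s,*c(x,148,6,305,5),50))
e=wonz(s,*c(193,222,4,270,110),zt-25-1.5);print('eye',e)
for x in (125,261): print(wonz(s,*c(x,222,4,270,110),zt-25))
y=np.radians(17.5);xh=np.array([np.cos(y),np.sin(y)]);yh=np.array([-xh[1],xh[0]])
d=e[:2]-s['W'][:2,3]; tcp=np.array([549.3,106.2]);print('eye rel tcp in tool-ish',(e[:2]-tcp)@xh,(e[:2]-tcp)@yh)
# box long edges, z=40
L=[(250,10),(251,100)];R=[(416,20),(413,190)]
for P in (L,R):
    a,b=[wonz(s,*p,40) for p in P];print(a,b,np.degrees(np.arctan2(*(a-b)[1::-1]))-90)
g=s['pixels'].astype(int).mean(2)
for v in (10,40,60,80,150,180): print(v,g[v,240:260].astype(int),g[v,406:424].astype(int))
```

```text
collar [520.56228427 244.70990425  50.        ] tip [520.57684581 245.40076543  75.        ]
[509.66971738 241.13779406  50.        ]
[531.58250302 248.53013069  50.        ]
eye [534.87745894 150.17711544 153.8       ]
[526.5930615 147.9149527 155.3      ]
[542.96966967 153.05233998 155.3       ]
eye rel tcp in tool-ish -0.5308482254396978 46.27866218107858
[443.56396299 244.63586569  40.        ] [469.00423677 166.68089822  40.        ] 18.07387451890871
[584.12976251 281.68233588  40.        ] [633.13606335 133.08302537  40.        ] 18.251946346998196
10 [156 156 157 156 156 157 156 156 157 153 133 139 151 155 157 157 156 157
 157 156] [156 157 157 156 157 156 157 155 152 146 149 155 155 155 155 154 153 152]
40 [157 157 156 157 157 158 158 159 157 123 126 145 153 156 158 158 158 158
 157 158] [157 157 157 158 158 157 158 158 158 156 151 142 135 153 156 156 156 155]
60 [158 158 159 158 159 158 158 156 152 132 119 142 152 157 159 158 159 158
 159 159] [159 158 158 158 159 158 159 159 158 157 153 147 128 156 157 156 156 155]
80 [108 108 109 110 110 109 106 105 105  97  86 101 106 110 116 119 121 120
 121 120] [159 159 160 159 158 159 159 159 159 157 153 144 132 156 158 157 158 157]
150 [113 112 112 110 110 109 110 109 109 108 107 107  99  94 103 109 114 118
 119 118] [161 160 161 160 161 159 160 159 152 135 138 157 158 157 157 158 158 158]
180 [108 106 106 104 105 105 106 105 105 105 106 108 108  96  94 101 105 110
 115 118] [160 161 160 160 160 159 154 152 158 160 160 159 160 160 159 159 158 159]
```

Run:
```python
from h import *
import pickle
s=pickle.load(open('w3.pkl','rb'))
L=[(249.5,40),(249.6,60),(250,80),(252.8,150),(253.6,180)];R=[(417.7,40),(417.8,60),(417.7,80),(415.5,150),(412.7,180)]
p=[]
for P in (L,R):
    a=np.array([wonz(s,*q,40)[:2] for q in P]);vx,vy,x0,y0=cv2.fitLine(a.astype(np.float32),2,0,.01,.01).ravel()
    n=np.degrees(np.arctan2(vy,vx));print(n%180-90,x0,y0);print(a.round(1).tolist());p.append(np.array([x0,y0]))
y=np.radians(18);xh=np.array([np.cos(y),np.sin(y)]);o=np.array([520.56,244.9]);print([(q-o)@xh for q in p])
```

```text
17.806458 469.0547 164.76003
[[452.0, 217.7], [457.6, 200.4], [463.1, 183.4], [482.5, 124.4], [490.1, 98.0]]
17.495667 608.0138 210.03323
[[591.0, 264.0], [596.5, 246.4], [602.0, 229.0], [621.4, 168.8], [629.2, 141.9]]
[np.float64(-73.74907727318224), np.float64(72.3990772630791)]
```

View pics/top3.png

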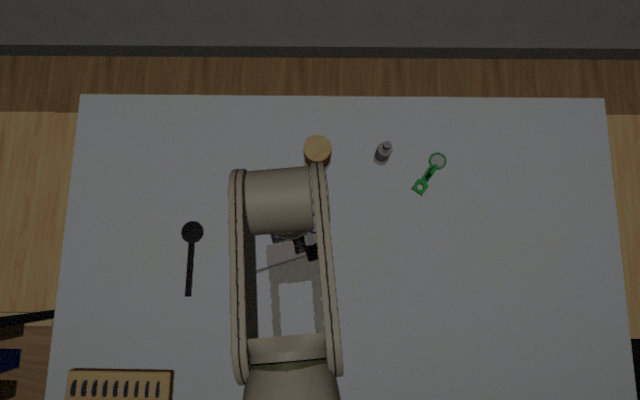

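Emit:
send_rows:
  dp:
    - [-5,31,0]
    - [-10,62,-15]
    - [-10,62,-30]
    - [-10,62,-30]
    - [-10,62,-30]
  rot:
    - [0,0,0.003]
    - [0,0,0.003]
    - [0,0,0.003]
    - [0,0,0.003]
    - [0,0,0.003]

```text
time: 6.48
tool_pos: [539.5, 168.1, 150.6]
tcp_rot: [180.0, -0.0, 17.7]
ft_force: [0.4, -0.3, -1.1]
finger_gap: 9.9
```

Emit:
send_rows:
  dp:
    - [0,0,0]
    - [0,0,0]
    - [0,0,0]
    - [0,0,0]
  rot:
    - [0,0,0]
    - [0,0,0]
    - [0,0,0]
    - [0,0,0]

```text
time: 6.98
tool_pos: [539.2, 168.9, 150.4]
tcp_rot: [180.0, -0.0, 17.7]
ft_force: [0.7, 0.5, -1.6]
finger_gap: 9.1
```

Run:
```python
from h import *
import pickle
s,q=wsnap('w4.png');pickle.dump(s,open('w4.pkl','wb'));print(q['time'],q['tool_pos'],q['tcp_rot'])
t=s['pixels'][:,:,::-1]
cv2.imwrite('pics/w4c.png',np.clip(cv2.resize(t[40:220,220:420],None,fx=3,fy=3,interpolation=cv2.INTER_CUBIC).astype(float)*1.4,0,255).astype(np.uint8))
```

```text
6.975 [539.21168327 168.87490745 150.44292101] [ 1.79999187e+02 -1.24726211e-02  1.76969881e+01]
```

View pics/w4c.png

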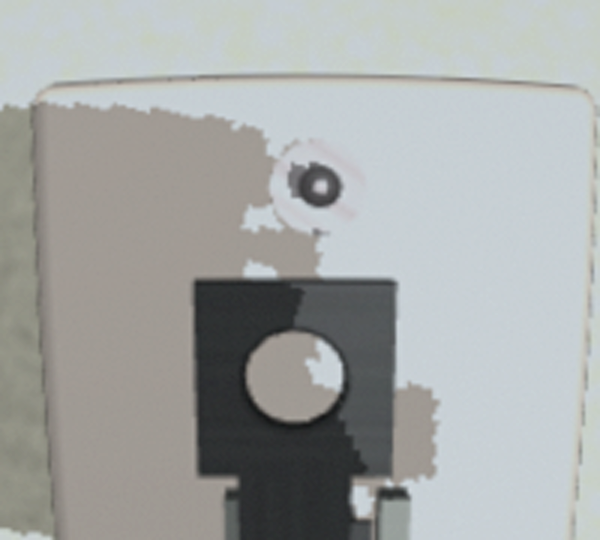

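Run:
```python
from h import *
import pickle
s=pickle.load(open('w4.pkl','rb'))
c=lambda x,y,k=3,ox=220,oy=40:((x+.5)/k-.5+ox,(y+.5)/k-.5+oy)
col=wonz(s,*c(317,186),50);tip=wonz(s,*c(320,186),75);print(col,tip)
e=wonz(s,*c(294.5,377),150.4-25);print('eye',e, [np.linalg.norm(wonz(s,*c(a,377),125.4)-wonz(s,*c(b,377),125.4)) for a,b in[(246,343)]])
f=[wonz(s,*c(a,b),125.4) for a,b in [(194,281),(396,281),(393,475),(198,475)]];print(np.mean(f,0));d=f[1]-f[0];print(np.linalg.norm(d),np.degrees(np.arctan2(d[1],d[0])))
d=f[0]-f[3];print(np.degrees(np.arctan2(d[1],d[0]))-90, np.linalg.norm(d))
print(col-e)
```

```text
[519.9281358  245.43032983  50.        ] [520.01513616 245.33076671  75.        ]
eye [524.53310634 212.95803171 125.4       ] [np.float64(16.32758440600607)]
[524.79804311 212.55169285 125.4       ]
33.393506437227934 17.644761754730702
17.37321167472622 33.63444316086539
[ -4.60497053  32.47229812 -75.4       ]
```

Emit:
send_rows:
  dp:
    - [-4.7,32.5,0]
    - [-4.7,32.5,-15]
    - [-4.7,32.5,-34]
    - [-4.7,32.5,-34]
    - [-4.7,32.5,-34]
  rot:
    - [0,0,0]
    - [0,0,0]
    - [0,0,0]
    - [0,0,0]
    - [0,0,0]

```text
time: 7.65
tool_pos: [534.3, 200.9, 115.9]
tcp_rot: [180.0, 0.1, 17.7]
ft_force: [-0.3, 0.2, -1.5]
finger_gap: 9.5
```

Emit:
send_rows:
  dp:
    - [0,0,0]
    - [0,0,0]
    - [0,0,0]
    - [0,0,0]
  rot:
    - [0,0,0]
    - [0,0,0]
    - [0,0,0]
    - [0,0,0]

```text
time: 8.15
tool_pos: [534.5, 201.5, 116.5]
tcp_rot: [-180.0, -0.0, 17.7]
ft_force: [-0.3, 0.7, -1.3]
finger_gap: 9.4
```

Run:
```python
from h import *
import pickle
s,q=wsnap('w5.png');pickle.dump(s,open('w5.pkl','wb'));print(q['time'],q['tool_pos'],q['tcp_rot'])
print(wproj(s,[520,245.4,75]))
t=s['pixels'][:,:,::-1]
cv2.imwrite('pics/w5c.png',np.clip(cv2.resize(t[80:280,220:420],None,fx=3,fy=3,interpolation=cv2.INTER_CUBIC).astype(float)*1.6,0,255).astype(np.uint8))
```

```text
8.15 [534.50016001 201.48932589 116.47343022] [-1.79999558e+02 -1.57548531e-02  1.77066592e+01]
[318.05563988 159.84626631]
```

View pics/w5c.png

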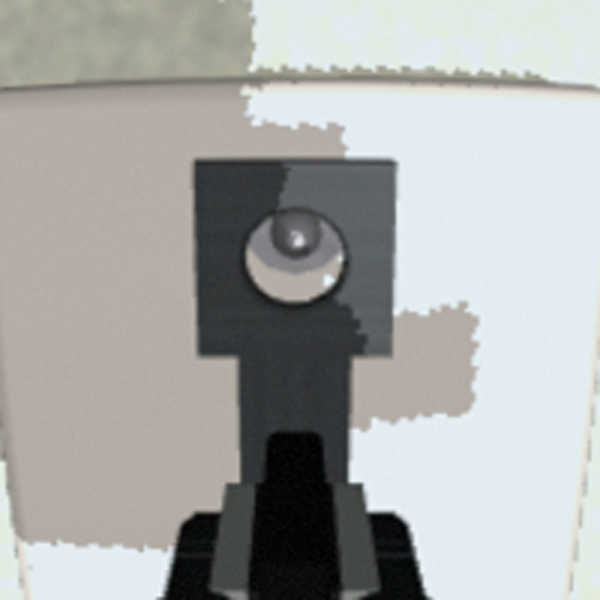

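Run:
```python
from h import *
import pickle
s=pickle.load(open('w5.pkl','rb'))
c=lambda x,y,k=3,ox=220,oy=80:((x+.5)/k-.5+ox,(y+.5)/k-.5+oy)
tip=wonz(s,*c(295,239),75);e=wonz(s,*c(295,256),91);print(tip,e,tip-e)
f=[wonz(s,*c(a,b),91) for a,b in [(194,159),(397,159),(393,355),(198,355)]];print(np.mean(f,0))
```

```text
[519.882298   245.66773395  75.        ] [519.8700474  245.67718506  91.        ] [ 1.22505943e-02 -9.45111527e-03 -1.60000000e+01]
[520.09654457 245.25309649  91.        ]
```

Emit:
send_rows:
  dp:
    - [0,0,-12]
    - [0,0,-22]
    - [0,0,-30]
    - [0,0,-34]
    - [0,0,-34]
  rot:
    - [0,0,0]
    - [0,0,0]
    - [0,0,0]
    - [0,0,0]
    - [0,0,0]

```text
time: 8.82
tool_pos: [534.4, 201.4, 82.1]
tcp_rot: [180.0, 0.0, 17.7]
ft_force: [-0.3, 0.3, -1.0]
finger_gap: 9.2
```

Emit:
send_rows:
  dp:
    - [0,0,-1]
    - [0,0,-1]
    - [0,0,-1]
  rot:
    - [0,0,0]
    - [0,0,0]
    - [0,0,0]

```text
time: 9.2
tool_pos: [534.7, 201.5, 81.6]
tcp_rot: [180.0, -0.0, 17.7]
ft_force: [0.5, -0.4, 2.0]
finger_gap: 9.3
```

Run:
```python
from h import *
import pickle
s,q=wsnap('w6.png');pickle.dump(s,open('w6.pkl','wb'));print(q['time'],q['tool_pos'],q['tcp_rot'],q['ft_force'],q['wrist_torque'])
t=s['pixels'][:,:,::-1]
cv2.imwrite('pics/w6c.png',np.clip(cv2.resize(t[80:280,220:420],None,fx=3,fy=3,interpolation=cv2.INTER_CUBIC).astype(float)*1.6,0,255).astype(np.uint8))
t=snap('side','side6.png')['pixels'][:,:,::-1]
cv2.imwrite('pics/side6c.png',cv2.resize(t[120:270,220:420],None,fx=4,fy=4,interpolation=cv2.INTER_CUBIC))
```

```text
9.2 [534.73998058 201.53318301  81.63594728] [ 1.79997330e+02 -4.31521375e-02  1.77067218e+01] [ 0.53390292 -0.42595971  2.03940013] [-0.02289056  0.04972635 -0.02793827]
```

View pics/w6c.png

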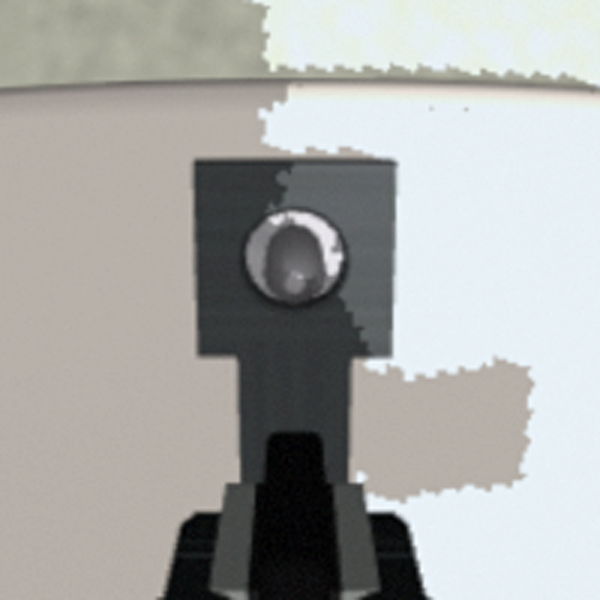

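View pics/side6c.png

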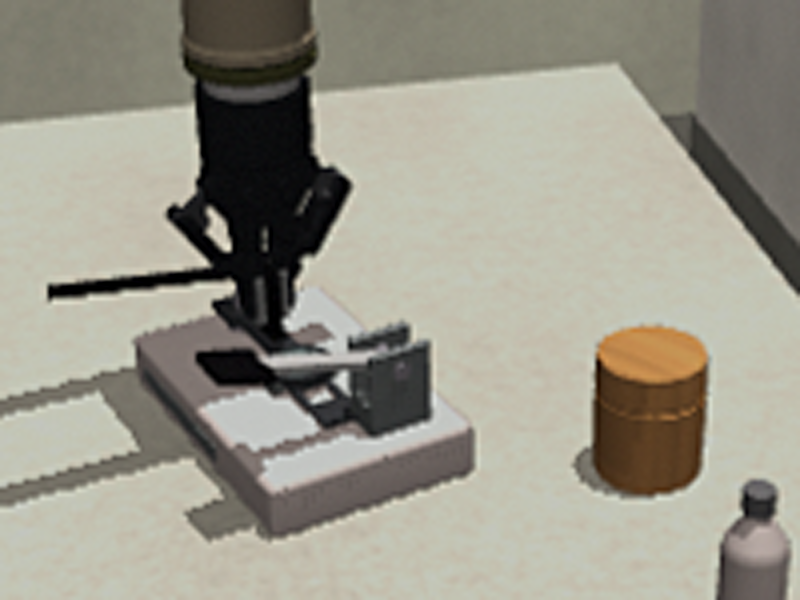

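The post is through the eye and contact is just felt. Letting go.

Emit:
send_rows:
  dp:
    - [0,0,0]
    - [0,0,0]
    - [0,0,0]
    - [0,0,0]
  rot:
    - [0,0,0]
    - [0,0,0]
    - [0,0,0]
    - [0,0,0]
  jaw: 40

```text
time: 9.8
tool_pos: [534.4, 201.4, 81.2]
tcp_rot: [180.0, 0.0, 17.7]
ft_force: [0.2, -0.2, 0.1]
finger_gap: 40.0
```

Emit:
send_rows:
  dp:
    - [0,0,20]
    - [0,0,60]
    - [0,0,110]
    - [0,0,110]
    - [0,0,110]
  rot:
    - [0,0,0]
    - [0,0,0]
    - [0,0,0]
    - [0,0,0]
    - [0,0,0]

```text
time: 10.42
tool_pos: [534.8, 201.5, 192.5]
tcp_rot: [180.0, -0.1, 17.7]
ft_force: [0.0, 0.2, -0.5]
finger_gap: 40.1
```

Emit:
send_rows:
  dp:
    - [10,-30,0]
    - [15,-50,0]
    - [15,-50,0]
    - [15,-50,0]
    - [15,-50,0]
  rot:
    - [0,0,0]
    - [0,0,0]
    - [0,0,0]
    - [0,0,0]
    - [0,0,0]
  jaw: 0

```text
time: 11.05
tool_pos: [549.2, 152.0, 191.1]
tcp_rot: [-180.0, 0.0, 17.7]
ft_force: [0.1, -0.3, 1.0]
finger_gap: -0.3
```

Run:
```python
from h import *
import pickle
s,q=wsnap('w7.png');pickle.dump(s,open('w7.pkl','wb'));print(q['time'],q['tool_pos'],q['tcp_rot'],q['finger_gap'])
t=snap('side','side7.png')['pixels'][:,:,::-1]
cv2.imwrite('pics/side7c.png',cv2.resize(t[120:270,220:420],None,fx=4,fy=4,interpolation=cv2.INTER_CUBIC))
```

```text
11.05 [549.15722225 152.02062209 191.10911056] [-1.79982174e+02  1.96087063e-02  1.77349649e+01] -0.26636937405014344
```

View pics/w7.png

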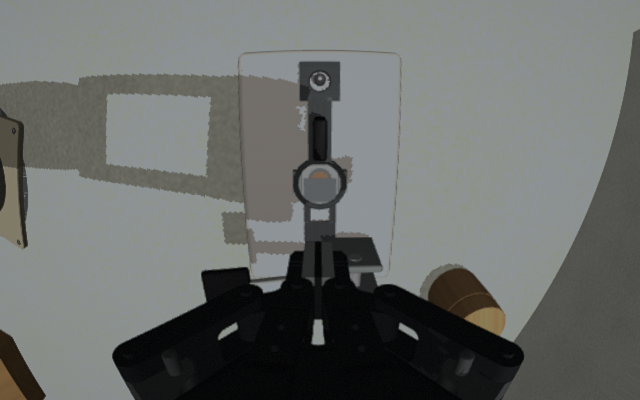

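View pics/side7c.png

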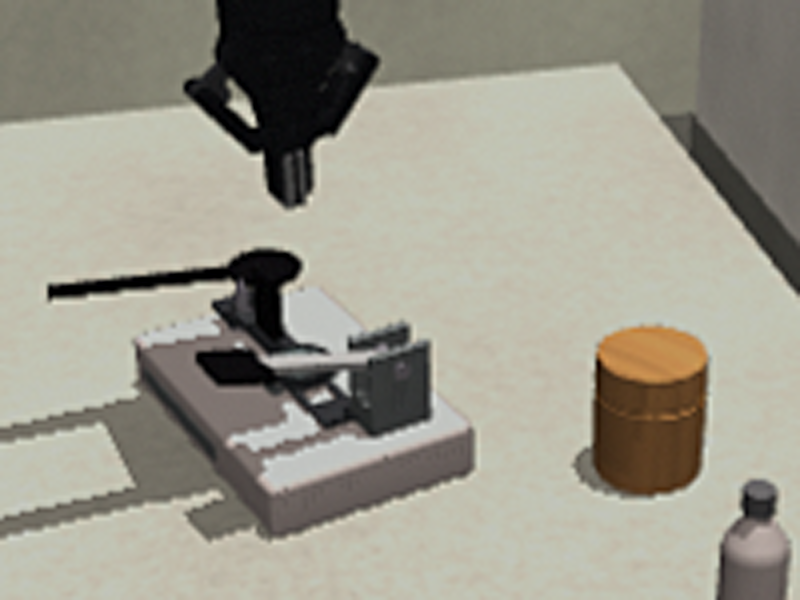

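The carrier sits with its eye round the post at (319,81) and its lens ring at (320,184) over the port. Checking flatness numerically while I move over the paddle.

Emit:
send_rows:
  dp:
    - [-18,-29,0]
    - [-36,-58,0]
    - [-54.5,-87,-10]
    - [-54.5,-87,-46]
    - [-54.5,-87,-46]
  rot:
    - [0,0,0]
    - [0,0,0]
    - [0,0,0]
    - [0,0,0]
    - [0,0,0]
  force: 60

```text
time: 11.78
tool_pos: [492.6, 64.4, 142.8]
tcp_rot: [-179.9, 0.3, 17.7]
ft_force: [-0.3, 0.1, -0.5]
finger_gap: -0.1
```

Emit:
send_rows:
  dp:
    - [0,0,0]
    - [0,0,0]
    - [0,0,0]
  rot:
    - [0,0,0]
    - [0,0,0]
    - [0,0,0]

```text
time: 12.15
tool_pos: [495.7, 64.7, 146.4]
tcp_rot: [180.0, -0.1, 17.7]
ft_force: [-0.9, 0.2, -0.4]
finger_gap: 0.1
```

Run:
```python
from h import *
import pickle
s0=pickle.load(open('w7.pkl','rb'))
e=wonz(s0,319,80.5,56);l=wonz(s0,320,184,56);print('eye',e,'lens',l,np.linalg.norm(l-e))
# wrist depth -> world
def wd(s,u,v):
    o,d=wray(s,u,v);f=s['W'][:3,2];return o+d*s['depth'][v,u]/(d@f)
for p in [(306,68),(333,68),(306,94),(333,94),(296,186),(344,186),(310,205),(320,160),(260,120),(380,120)]: print(p,wd(s0,*p).round(1))
s,q=wsnap('w8.png');pickle.dump(s,open('w8.pkl','wb'));print(q['time'],q['tool_pos'],q['tcp_rot'],q['ft_force'])
t=snap('side','side8.png')['pixels'][:,:,::-1]
a=cv2.resize(t[120:270,240:400],None,fx=4,fy=4,interpolation=cv2.INTER_CUBIC);cv2.imwrite('pics/side8c.png',a)
```

```text
eye [519.94104957 244.56376434  56.        ] lens [548.06641107 159.39245304  56.        ] 89.6949732577772
(306, 68) [506.3 251.6  55.8]
(333, 68) [527.8 258.4  55.9]
(306, 94) [513.  230.3  55.2]
(333, 94) [534.6 237.2  55.2]
(296, 186) [528.4 151.3  56.3]
(344, 186) [568.5 164.6  57.9]
(310, 205) [545.5 137.9  55.6]
(320, 160) [538.5 188.3 104.4]
(260, 120) [479.3 196.2  39.4]
(380, 120) [582.9 229.4  39.9]
12.15 [495.70860749  64.72303243 146.41105409] [ 1.79972079e+02 -9.34266120e-02  1.77343550e+01] [-0.90491155  0.19142063 -0.43311664]
```

View pics/w8.png

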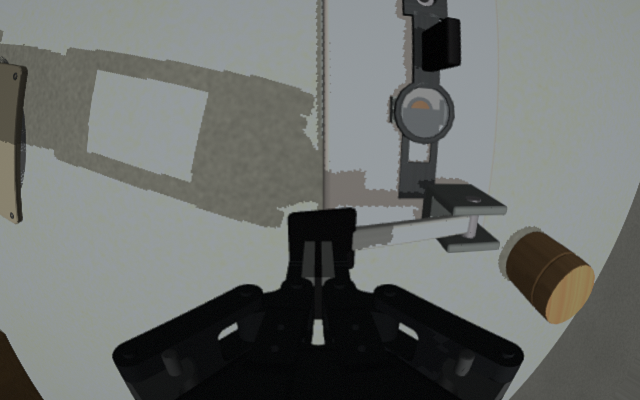

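View pics/side8c.png

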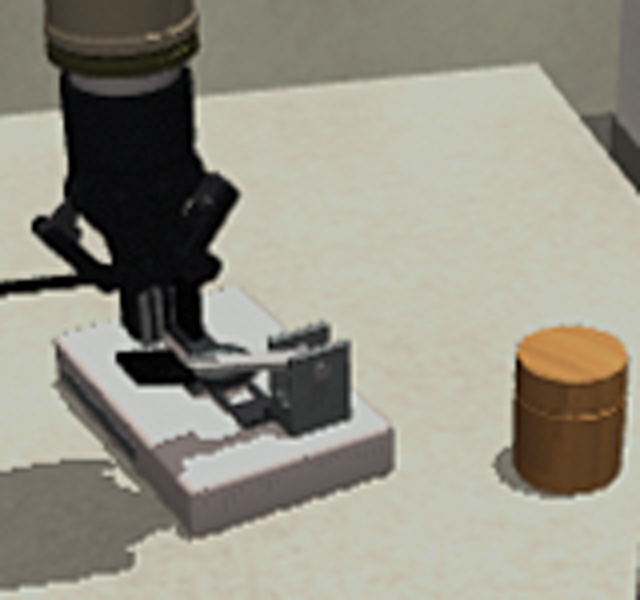

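Run:
```python
from h import *
import pickle
s=pickle.load(open('w8.pkl','rb'))
a=wonz(s,289,212,121);b=wonz(s,355,208,111);m=(a+b)/2;print(a,b,np.linalg.norm(a-b))
y=np.radians(17.7);yh=np.array([-np.sin(y),np.cos(y)]);print('centre',m[:2]-20*yh)
```

```text
[474.12167274  80.16887227 121.        ] [509.04108521  89.92870261 111.        ] 37.61142985011615
centre [497.6620402   65.99555782]
```

Emit:
send_rows:
  dp:
    - [0,0,-8]
    - [0,0,-14]
    - [0,0,-20]
    - [0,0,-24]
    - [0,0,-24]
  rot:
    - [0,0,0]
    - [0,0,0]
    - [0,0,0]
    - [0,0,0]
    - [0,0,0]

```text
time: 12.88
tool_pos: [494.8, 64.4, 121.0]
tcp_rot: [-180.0, 0.0, 17.7]
ft_force: [-1.6, -0.7, 4.3]
finger_gap: -0.2
```

Emit:
send_rows:
  dp:
    - [0,0,-3]
    - [0,0,-6]
    - [0,0,-9]
    - [0,0,-9]
    - [0,0,-9]
  rot:
    - [0,0,0]
    - [0,0,0]
    - [0,0,0]
    - [0,0,0]
    - [0,0,0]

```text
time: 13.5
tool_pos: [494.9, 64.4, 112.3]
tcp_rot: [180.0, 0.0, 17.7]
ft_force: [-2.6, 0.0, 5.1]
finger_gap: 0.1
```

Emit:
send_rows:
  dp:
    - [0,0,-2.5]
    - [0,0,-5]
    - [0,0,-7.5]
    - [0,0,-9.2]
    - [0,0,-9.2]
  rot:
    - [0,0,0]
    - [0,0,0]
    - [0,0,0]
    - [0,0,0]
    - [0,0,0]

```text
time: 14.12
tool_pos: [494.7, 64.3, 102.9]
tcp_rot: [180.0, 0.0, 17.7]
ft_force: [-3.4, -1.8, 6.0]
finger_gap: 0.2
```

Emit:
send_rows:
  dp:
    - [0,0,0]
    - [0,0,0]
    - [0,0,0]
  rot:
    - [0,0,0]
    - [0,0,0]
    - [0,0,0]

```text
time: 14.5
tool_pos: [494.6, 64.3, 103.0]
tcp_rot: [-180.0, 0.0, 17.7]
ft_force: [-4.2, -1.6, 5.8]
finger_gap: 0.0
```

Run:
```python
from h import *
import pickle
s,q=wsnap('w9.png');pickle.dump(s,open('w9.pkl','wb'));print(q['time'],q['tool_pos'],q['tcp_rot'],q['ft_force'])
ss=snap('side','side9.png');pickle.dump(ss,open('side9.pkl','wb'));t=ss['pixels'][:,:,::-1]
a=cv2.resize(t[170:260,240:350],None,fx=6,fy=6,interpolation=cv2.INTER_CUBIC);cv2.imwrite('pics/side9c.png',a)
```

```text
14.5 [494.64468713  64.32755084 103.02369183] [-1.79999142e+02  4.15657507e-02  1.77037680e+01] [-4.1556902  -1.60910795  5.77348494]
```

View pics/w9.png

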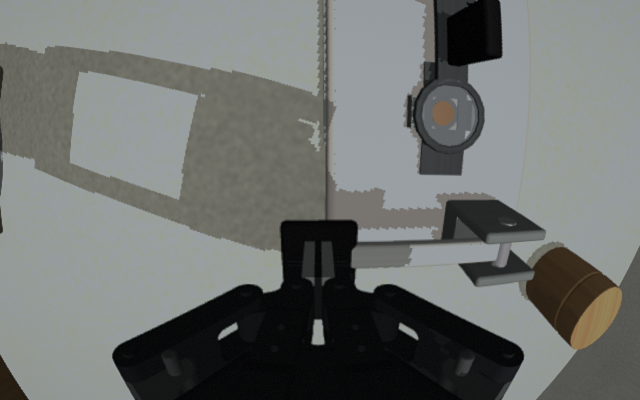

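View pics/side9c.png

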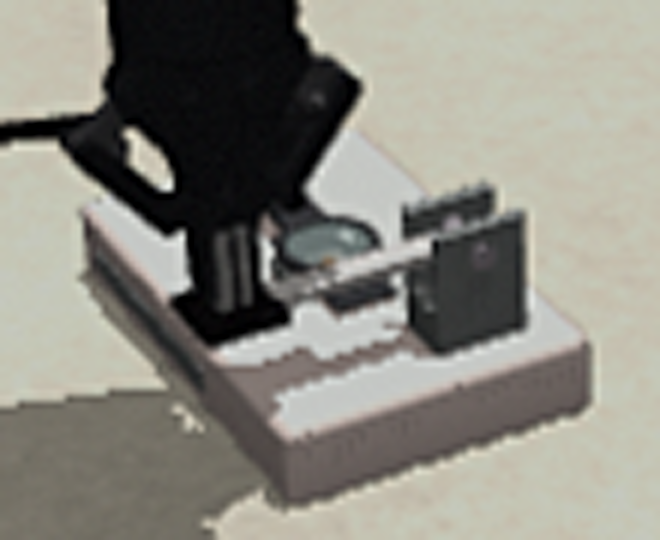

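Run:
```python
from h import *
import pickle
s=pickle.load(open('w9.pkl','rb'))
def wd(s,u,v):
    o,d=wray(s,u,v);f=s['W'][:3,2];return o+d*s['depth'][v,u]/(d@f)
for p in [(290,228),(300,232),(340,232),(350,228),(348,236),(375,255),(400,254),(430,252),(450,255),(470,120),(415,150)]: print(p,wd(s,*p).round(1))
```

```text
(290, 228) [475.6  76.   89. ]
(300, 232) [481.   75.7  89.6]
(340, 232) [500.2  81.5  89. ]
(350, 228) [504.2  85.3  89.4]
(348, 236) [504.8  80.6  88.8]
(375, 255) [522.4  74.3  88.5]
(400, 254) [535.3  78.7  88.7]
(430, 252) [550.9  84.7  89.7]
(450, 255) [563.7  86.1  89.5]
(470, 120) [561.7 161.1  53.4]
(415, 150) [538.8 130.2  39.3]
```

Emit:
send_rows:
  dp:
    - [0,0,0]
    - [0,0,0]
    - [0,0,0]
    - [0,0,0]
    - [0,0,0]
  rot:
    - [0,0,0]
    - [0,0,0]
    - [0,0,0]
    - [0,0,0]
    - [0,0,0]

```text
time: 15.22
tool_pos: [494.7, 64.3, 103.0]
tcp_rot: [180.0, 0.0, 17.7]
ft_force: [-3.6, -1.3, 5.4]
finger_gap: 0.4
```

The paddle reads 89 mm all over and level. Holding for more than two seconds.

Emit:
send_rows:
  dp:
    - [0,0,0]
    - [0,0,0]
    - [0,0,0]
    - [0,0,0]
    - [0,0,0]
  rot:
    - [0,0,0]
    - [0,0,0]
    - [0,0,0]
    - [0,0,0]
    - [0,0,0]

```text
time: 15.85
tool_pos: [494.6, 64.3, 103.0]
tcp_rot: [180.0, 0.0, 17.7]
ft_force: [-4.0, -0.6, 6.5]
finger_gap: 0.0
```

Emit:
send_rows:
  dp:
    - [0,0,0]
    - [0,0,0]
    - [0,0,0]
    - [0,0,0]
    - [0,0,0]
  rot:
    - [0,0,0]
    - [0,0,0]
    - [0,0,0]
    - [0,0,0]
    - [0,0,0]

```text
time: 16.48
tool_pos: [494.6, 64.3, 103.0]
tcp_rot: [-180.0, 0.0, 17.7]
ft_force: [-3.6, -2.3, 5.8]
finger_gap: 0.1
```

Emit:
send_rows:
  dp:
    - [0,0,0]
    - [0,0,0]
    - [0,0,0]
    - [0,0,0]
    - [0,0,0]
  rot:
    - [0,0,0]
    - [0,0,0]
    - [0,0,0]
    - [0,0,0]
    - [0,0,0]

```text
time: 17.1
tool_pos: [494.6, 64.3, 103.0]
tcp_rot: [180.0, 0.0, 17.7]
ft_force: [-4.0, -1.3, 5.2]
finger_gap: -0.2
```

Emit:
send_rows:
  dp:
    - [0,0,0]
    - [0,0,0]
    - [0,0,0]
    - [0,0,0]
    - [0,0,0]
  rot:
    - [0,0,0]
    - [0,0,0]
    - [0,0,0]
    - [0,0,0]
    - [0,0,0]

```text
time: 17.73
tool_pos: [494.6, 64.3, 103.0]
tcp_rot: [180.0, 0.0, 17.7]
ft_force: [-2.8, -1.7, 6.1]
finger_gap: -0.3
```

Run:
```python
from h import *
s,q=wsnap('w10.png');print(q['time'],q['tool_pos'],q['ft_force'])
def wd(s,u,v):
    o,d=wray(s,u,v);f=s['W'][:3,2];return o+d*s['depth'][v,u]/(d@f)
print([wd(s,*p)[2].round(1) for p in [(290,228),(300,232),(340,232),(350,228),(375,255),(430,252)]])
print(np.abs(s['pixels'].astype(int)-cv2.imread('pics/w9.png')[:,:,::-1]).mean())
job.hand_in()
```

```text
17.725 [494.64421865  64.30295197 103.03611488] [-2.75683679 -1.68759198  6.09176462]
[np.float64(89.2), np.float64(88.8), np.float64(89.9), np.float64(89.8), np.float64(89.5), np.float64(88.6)]
0.8024388020833333
the job is handed in; nothing more can be done
```

I set the dark carrier on the checker and let go of it. Its eye is over the post and its lens is over the port. I then pressed the lever to level with the closed fingertips, held it there for over 3 s, and handed in at about 18 s while still holding it.

- **Carrier:** after release its top measured about 55–58 mm above the desk, against 56 mm expected when seated flat. The post showed inside the eye and the port inside the lens ring.
- **Lever:** the paddle measured 89–90 mm high and level in the last check, with about 6 N of upward force and the TCP steady at 103.0 mm. It never got near the bottom stop. There was also a steady 3–4 N sideways force, which I put down to friction on the paddle.
- **Bystanders:** I kept the arm clear of the pot, bottle, occluder and green look-alike, and they looked unmoved in the pictures, but I did not measure them again at the end.
- **Disagreement:** the first estimates of the post from the top and side cameras were up to about 7 mm off the later wrist views. I used the wrist views, which agreed with each other to within about 1 mm.

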